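Release the photometer's filter slide with the pin tool

TASK

Take the yellow-handled pin tool from its stand, press the red release button sunk in the photometer's dark metal filter slide with the pin and, holding it down, push the slide out of the front as far as it goes. Keep the fingers and hand off the photometer, and stand the tool back upright in its own hole of the stand.

Things in the scene. Friction and masses are not known exactly. Their poses are not given: they have to be found in the camera images.
- pin_tool_grip (a point): Middle of the pin tool's round yellow handle (24 mm thick, 50 mm high), on its axis, z up. 27 mm below it is the top of a 36 mm collar, 6 mm thick; 78 mm below it the end of the 8 mm steel pin, 45 mm long. Loose, 70 g. It hangs by the collar in a 22 mm hole of the stand. A black-handled stub tool, too thick and short, hangs 90 mm away along this point's y axis, to either side.
- tool_stand: Fixed aluminium stand with two round holes for the two tools: 60 mm (x) by 170 mm (y), top at 70 mm. Origin at the centre of its underside on the bench, z up; the holes lie 45 mm either way along its y axis.
- photometer: Fixed low instrument, white over grey, 200 mm (x) by 150 mm (y), top at 70 mm. Origin at the centre of its underside on the bench, z up. Its slide comes out at the front, along its own -x. A cover 26 mm wide, top at 82 mm, crosses the slide at the front edge; a black display and a black cap, top at 86 mm, stand on the rear half.
- button_top (a point): Centre of the top of the red button (22 mm) in a 24 mm round well of the dark slide, 12 mm below the slide's top, 56 mm above the bench; it travels with the slide. Axes as the photometer's. Spring 1.3 to 3.5 N over 9 mm; from 5 mm down the slide is free, 6 to 8 mm is right. Hold it down over the first 20 mm of travel; the pin pushes on the well's wall.
- filter_slide (a joint): How far the dark steel filter slide (46 mm wide, 110 mm long, blue front edge) is out, in m: 0 fully in and latched, 0.045 fully out at its stop. It moves along the photometer's -x, needs about 2 N, and stays where it is left.

How it is judged:
By the outcome, as a careful person would: the job done as asked, in the order asked, and still so for the second after the job is handed in, with the robot touching nothing.
It also fails if it takes over 48 s, if anything falls off the work surface, if the arm or the gripper's body presses on something with over 40 N, if the wrist force passes 120 N, or if a joint passes its speed limit or range.

ROBOT

A 7-joint arm with a two-finger parallel gripper is mounted at the origin on a cart in front of the work surface, level with it; the furniture and walls round the work are solid. World frame = base frame: x ahead of the robot, y to its left, z up, the work surface at z = 0. Lengths are in m, angles in rad, forces in N, time in s.
With the tool pointing down it reaches from about 0.425 to 0.95 m from the base axis. Payload 4.7 kg.
Tool frame: the origin (TCP) lies at the centre of the arm's flange, where the gripper is bolted on; the fingertips stand 173 mm ahead of it and the grasp point (between the pads) lies 155 mm ahead of it; z points along the fingers, y is the direction in which the jaws open and shut (so a half turn about z gives the same grasp; the last joint's range is limited). The gripper opens to 85 mm and grips with 20 to 120 N. Pads are 22 mm wide; open, the fingers measure 114 mm over their backs; the gripper's body (76 mm by 85 mm) begins 54 mm behind the grasp point. The pads swing forward as they close: fully open they stand 13 mm farther back than shut.
Start: joints at [-1.196, 0.469, -0.049, 1.532, 0.024, 1.141, -0.082], TCP at [0.265, 0.621, 0.405] pointing down, gripper open.
Joint ranges: [-2.59, 2.59], [-0.33, 1.99], [-1.39, 1.29], [0.1, 2.45], [-1.04, 4.18], [0.21, 1.99], [-2.66, 2.66]. Speed limits (rad/s): [2.57, 2.57, 3.14, 3.14, 3.14, 3.14, 3.14].

INTERFACE

Orientations are given as a unit quaternion [w, x, y, z].
In Python, from rig import bot gives the robot as it stands.
- The arm moves only by the shell command python3 -m pendant 'ROWS' [OPENING] [FORCE]. ROWS is text: rows parted by semicolons, each of 6 numbers parted by spaces: the shift along the world's x, y, z each as a share of 0.5 m, from -1 to 1, then the turn, a rotation vector about the world's x, y, z each as a share of 30 degrees, from -1 to 1. In form: dx dy dz wx wy wz; .... A call has 1 to 20 rows; each row is the pose to reach, as a shift and turn from the pose measured when the call began; what a row does not reach only later rows make up. A row lasts 1/12 s, in which the tool goes at most 41.7 mm and 7.16 degrees, less where a joint would pass 70% of its speed; a pose out of reach is approached as far as the arm can. A call with a number of a shift or a turn outside -1 to 1 is refused whole. A call with a gripper value outside its range is refused whole. OPENING is the opening, from 0 (shut) to 1 (fully open), set as the call begins (- or left out, the last holds). The fingers move at their own pace and stop on an object; FORCE is the grip in N (left out, the last holds). Time passes only in rows, so rows that repeat a pose let the fingers close. It gives the time, the measured TCP pose, the force and the opening at its end, in the units of the state.
- bot.get_obs(): the state, without advancing time (a new reading comes with each control period).
- bot.snapshot(name): name is "scene" or "top"; returns (picture, depth): 384x512x3 uint8, red, green, blue; 384x512 float32, m along the optical axis (not along the pixel's ray), 0 where there is no reading.
- bot.camera_params(name): a dict with "mtx" (3x3 intrinsics, pixels), "k1" (the pictures are not rectified: a ray, as slopes to the right and down, at radius r is drawn at 1 + k1 r^2 times it, then the intrinsics apply), "world_to_cam" (4x4, takes a point from world to camera coordinates). Camera axes: x right, y up, looking along -z (the intrinsics and any distortion apply to the point x, -y, -z); pixel columns grow to the right and rows downward; lengths in m; the calibration is good to about 2 mm. A picture is of the moment at which its call begins. camera_params takes no time and is no camera call.
- bot.job_done(): hands the job in, once; it reports no verdict.
The state is a dict: "t": time; "joint_positions": joint angles; "dq": joint speeds; "joint_torque": joint torques, N m; "ee_pos": TCP position; "ee_rot": TCP orientation; "ft_force": force on the tool from outside, world axes, zero at the start; "ft_torque": the same for the moment, N m; "width": finger opening in m.
Only numpy, scipy, OpenCV 4.12 (cv2) and the standard library are available. Lean on these libraries where they do the work, as an engineer would, in place of code of your own. Each camera call takes 0.05 s, during which the arm holds its last target.

## Working session

There is one attempt and no reset: what is moved stays moved. The work goes in short steps, Python scripts to look and compute and a shell command to move; the robot and the scene stay as the last step left them, time stands still between calls to the robot, and variables do not carry over. Pictures are saved under pics/ and viewed, and the job is handed in when it is done.

```bash
ls; mkdir -p pics; python3 - <<'E'
from rig import bot
import cv2,numpy as np
o=bot.get_obs();print({k:np.round(v,4) for k,v in o.items()})
for n in ("scene","top"):
    p,d=bot.snapshot(n);np.savez(f"pics/{n}0.npz",p=p,d=d)
    cv2.imwrite(f"pics/{n}0.png",p[:,:,::-1])
    c=bot.camera_params(n);print(n,c)
E
```

```text
pics
{'t': np.float64(0.0), 'joint_positions': array([-1.1959,  0.4694, -0.0486,  1.5337,  0.0241,  1.141 , -0.0823]), 'dq': array([ 0.0006,  0.0015,  0.0003, -0.0003,  0.0013,  0.0022, -0.0009]), 'joint_torque': array([-1.10000e-03, -5.10306e+01, -4.69000e-02, -2.37711e+01,
        1.08000e-02,  7.60000e-03,  0.00000e+00]), 'ee_pos': array([0.2651, 0.6205, 0.4037]), 'ee_rot': array([-1.000e-04,  2.005e-01,  9.797e-01, -9.000e-04]), 'ft_force': array([-0.2468, -0.4063,  0.1825]), 'ft_torque': array([-0.0038,  0.0022,  0.0286]), 'width': np.float64(0.0853)}
scene {'mtx': array([[423.77579849,   0.        , 256.67576554],
       [  0.        , 423.77579849, 193.84526088],
       [  0.        ,   0.        ,   1.        ]]), 'k1': 0.050657038463036194, 'world_to_cam': array([[ 0.74804513, -0.66364656, -0.00131494, -0.26670306],
       [ 0.43553242,  0.48942388,  0.75549703, -0.39078755],
       [-0.50073944, -0.56571858,  0.65515075, -0.58911513],
       [ 0.        ,  0.        ,  0.        ,  1.        ]])}
top {'mtx': array([[461.64211021,   0.        , 258.83424105],
       [  0.        , 461.64211021, 195.75943322],
       [  0.        ,   0.        ,   1.        ]]), 'k1': 0.06256423769014781, 'world_to_cam': array([[-5.38562359e-02, -9.98548680e-01,  1.99890520e-04,
         1.89509986e-01],
       [ 9.76380698e-01, -5.26186682e-02,  2.09551924e-01,
        -5.12113004e-01],
       [-2.09237279e-01,  1.14808471e-02,  9.77797500e-01,
        -8.96727924e-01],
       [ 0.00000000e+00,  0.00000000e+00,  0.00000000e+00,
         1.00000000e+00]])}
```

View pics/scene0.png

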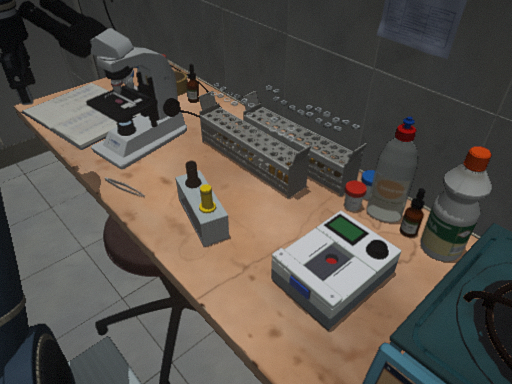

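View pics/top0.png

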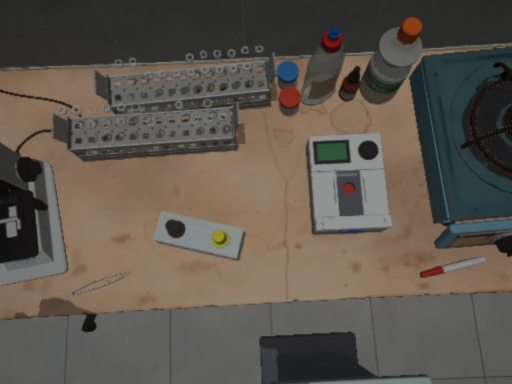

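The scene view shows the yellow tool at about (207,197) and the photometer at about (335,265). In the top view the yellow tool is at (220,238), the black stub at (175,229), and the red button at (349,188). I'll enlarge both.

```bash
cat > h.py <<'E'
import cv2,numpy as np
from rig import bot
from scipy.optimize import least_squares
C={n:bot.camera_params(n) for n in("scene","top")}
def proj(n,P):
    c=C[n];P=np.atleast_2d(P);q=P@c["world_to_cam"][:3,:3].T+c["world_to_cam"][:3,3]
    s=np.c_[q[:,0],-q[:,1]]/(-q[:,2:3]);r2=(s**2).sum(1,keepdims=True)
    s=s*(1+c["k1"]*r2);return s@np.diag([c["mtx"][0,0],c["mtx"][1,1]])+c["mtx"][:2,2]
def ray(n,uv):
    c=C[n];d=(np.array(uv,float)-c["mtx"][:2,2])/c["mtx"][0,0];s=d.copy()
    for _ in range(20): s=d/(1+c["k1"]*(s@s))
    R=c["world_to_cam"][:3,:3];t=c["world_to_cam"][:3,3]
    return -R.T@t, R.T@np.array([s[0],-s[1],-1])
def onz(n,uv,z):
    o,v=ray(n,uv);return o+v*(z-o[2])/v[2]
def bydepth(n,uv,d):
    o,v=ray(n,uv);return o+v*d
def tri(obs):
    A=np.zeros((3,3));b=np.zeros(3)
    for n,uv in obs:
        o,v=ray(n,uv);v=v/np.linalg.norm(v);M=np.eye(3)-np.outer(v,v);A+=M;b+=M@o
    P=np.linalg.solve(A,b);return P,[np.round(proj(n,P)[0]-uv,2) for n,uv in obs]
def crop(n,img,x0,y0,w,h,k,out,g=10):
    c=cv2.resize(img[y0:y0+h,x0:x0+w][:,:,::-1],None,fx=k,fy=k,interpolation=cv2.INTER_CUBIC)
    for u in range(x0-x0%g+g,x0+w,g):
        cv2.putText(c,str(u),((u-x0)*k,10),0,.35,(0,255,255),1);cv2.line(c,((u-x0)*k,12),((u-x0)*k,18),(0,255,255),1)
    for v in range(y0-y0%g+g,y0+h,g):
        cv2.putText(c,str(v),(0,(v-y0)*k+4),0,.35,(0,255,255),1);cv2.line(c,(24,(v-y0)*k),(32,(v-y0)*k),(0,255,255),1)
    cv2.imwrite(out,c)
E
python3 - <<'E'
from h import *
s=np.load("pics/scene0.npz")["p"];t=np.load("pics/top0.npz")["p"]
crop("scene",s,165,150,75,100,6,"pics/s_stand.png")
crop("scene",s,260,200,150,130,5,"pics/s_phot.png")
crop("top",t,145,200,110,70,7,"pics/t_stand.png")
crop("top",t,298,125,100,120,5,"pics/t_phot.png")
E
```

```text
(no output)
```

View pics/s_stand.png

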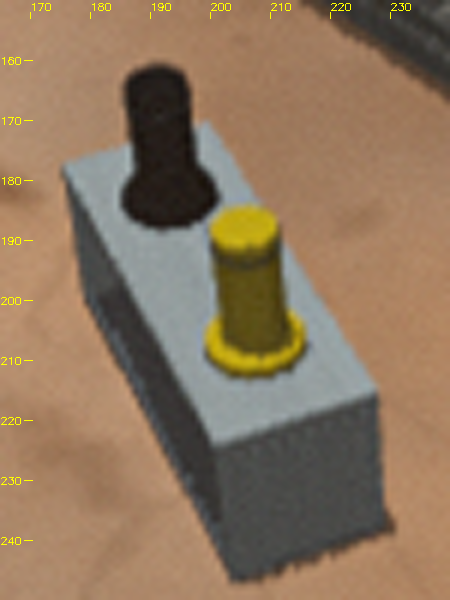

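View pics/s_phot.png

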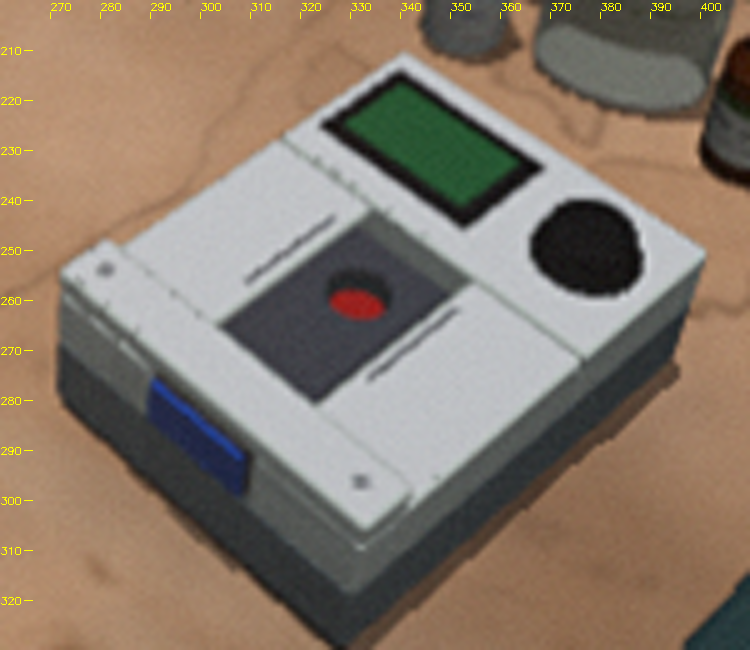

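View pics/t_stand.png

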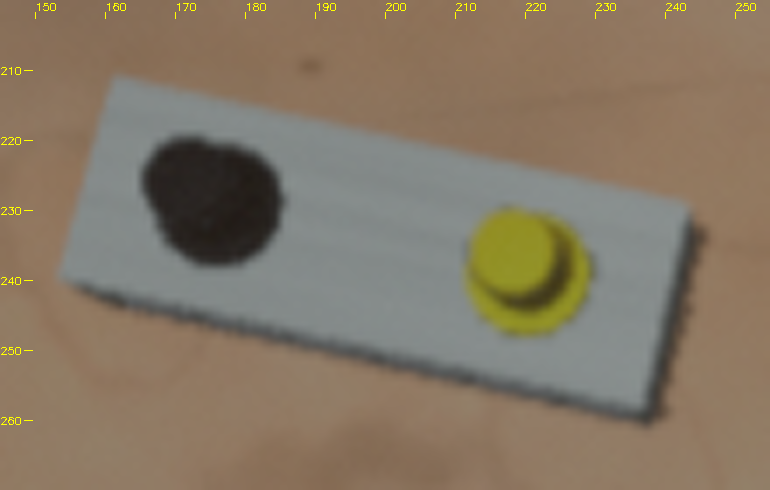

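View pics/t_phot.png

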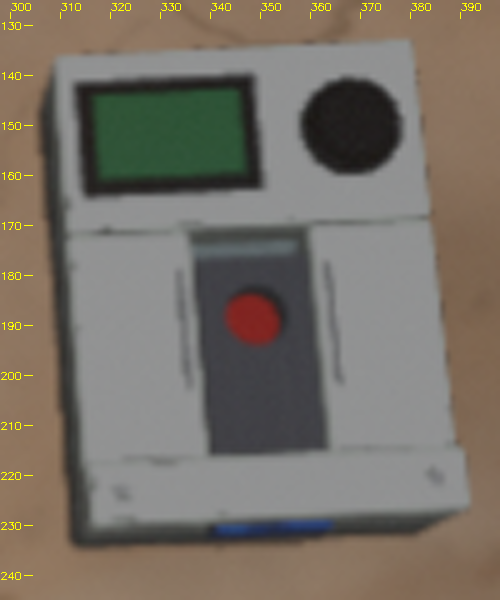

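```bash
python3 - <<'E'
from h import *
np.set_printoptions(precision=4,suppress=True)
S=np.load("pics/scene0.npz");T=np.load("pics/top0.npz")
def S6(a,b):return np.array([165+a/6-.4,150+b/6-.4])
def S5(a,b):return np.array([260+a/5-.4,200+b/5-.4])
def T7(a,b):return np.array([145+a/7-.4,200+b/7-.4])
def T5(a,b):return np.array([298+a/5-.4,125+b/5-.4])
pts={
'st_A(lox,hiy)':(S6(62,168),T7(60,278)),
'st_B(hix,hiy)':(S6(208,124),T7(113,75)),
'st_C(hix,loy)':(S6(378,392),T7(692,203)),
'st_D(lox,loy)':(S6(212,446),T7(650,412)),
'ytop':(S6(245,227),T7(514,252)),
'ph_backL':(S5(405,52),T5(54,58)),
'ph_backR':(S5(706,253),T5(412,40)),
'cover_frontL':(S5(60,272),T5(90,528)),
'cover_frontR':(S5(368,528),T5(468,505)),
'cover_backR':(S5(410,490),T5(461,450)),
'cover_backL':(S5(104,240),T5(84,464)),
'slideFL':(S5(220,325),T5(210,454)),
'slideFR':(S5(316,403),T5(328,449)),
'button':(S5(357,305),T5(252,320)),
'well':(S5(359,294),T5(258,315)),
'knob':(S5(586,248),T5(352,126)),
}
for k,(a,b) in pts.items():
    P,r=tri([("scene",a),("top",b)])
    da=S["d"][int(round(a[1])),int(round(a[0]))];db=T["d"][int(round(b[1])),int(round(b[0]))]
    print(k,P,*r,'dep',bydepth("scene",a,da),bydepth("top",b,db))
E
```

```text
st_A(lox,hiy) [0.4404 0.3759 0.0696] [ 0.54 -0.09] [-0.28  0.58] dep [0.4406 0.3789 0.0674] [0.4421 0.3763 0.0651]
st_B(hix,hiy) [0.4978 0.3604 0.0704] [ 0.52 -0.1 ] [-0.28  0.55] dep [0.4965 0.3606 0.0707] [ 0.5126  0.3744 -0.0005]
st_C(hix,loy) [0.4518 0.1965 0.0719] [ 0.5  -0.11] [-0.24  0.48] dep [0.4946 0.257  0.001 ] [ 0.4637  0.198  -0.0052]
st_D(lox,loy) [0.3929 0.2112 0.0739] [ 0.78 -0.16] [-0.35  0.75] dep [0.3947 0.2173 0.0677] [0.3976 0.2122 0.0322]
ytop [0.4338 0.2427 0.1273] [ 0.25 -0.05] [-0.12  0.25] dep [0.4342 0.2443 0.126 ] [0.4346 0.2427 0.1245]
ph_backL [0.639  0.0522 0.0702] [ 0.05 -0.01] [-0.03  0.04] dep [0.6399 0.053  0.069 ] [ 0.6647  0.0424 -0.004 ]
ph_backR [ 0.6377 -0.0957  0.0706] [ 0.39 -0.11] [-0.22  0.29] dep [ 0.7026 -0.0692 -0.0007] [ 0.6619 -0.1164  0.0021]
cover_frontL [0.4411 0.0539 0.08  ] [-0.19  0.05] [ 0.09 -0.16] dep [0.4415 0.0538 0.0799] [0.4426 0.0523 0.0663]
cover_frontR [ 0.4421 -0.0946  0.0798] [ 0.05 -0.01] [-0.02  0.03] dep [ 0.4418 -0.0947  0.0802] [ 0.4527 -0.1181  0.0004]
cover_backR [ 0.464  -0.0942  0.0801] [ 0.08 -0.02] [-0.04  0.06] dep [ 0.463  -0.0947  0.0815] [ 0.4639 -0.094   0.0812]
cover_backL [0.466  0.0547 0.079 ] [ 0.34 -0.09] [-0.16  0.29] dep [0.4628 0.0525 0.0829] [0.4684 0.0527 0.0671]
slideFL [0.4706 0.0018 0.0725] [-1.06  0.26] [ 0.52 -0.86] dep [0.4739 0.002  0.0705] [0.4699 0.0018 0.0664]
slideFR [ 0.4701 -0.0452  0.073 ] [-1.12  0.28] [ 0.55 -0.86] dep [ 0.4769 -0.0428  0.0656] [ 0.4696 -0.0458  0.0653]
button [ 0.525  -0.0211  0.0621] [ 0.04 -0.01] [-0.02  0.03] dep [ 0.5292 -0.0181  0.0561] [ 0.5268 -0.0228  0.054 ]
well [ 0.5248 -0.0218  0.0693] [ 0.33 -0.09] [-0.17  0.27] dep [ 0.5342 -0.0149  0.0558] [ 0.5284 -0.0251  0.0557]
knob [ 0.6009 -0.0663  0.0758] [ 0.12 -0.03] [-0.07  0.09] dep [ 0.5921 -0.0703  0.0856] [ 0.5991 -0.0648  0.0822]
```

Both views agree: the handle top is at (0.434, 0.243, 0.127), the stand yaw is about -16°, and the photometer is aligned with the world axes. I'll work out the button better, then start moving.

```bash
python3 - <<'E'
from h import *
np.set_printoptions(precision=4,suppress=True)
S5=lambda a,b:np.array([260+a/5-.4,200+b/5-.4]);T5=lambda a,b:np.array([298+a/5-.4,125+b/5-.4])
print("well rim z=.068",onz("scene",S5(359,294),.068),onz("top",T5(256,316),.068))
# predicted outline of well for candidates
for c in [(.526,-.0212),(.5265,-.022)]:
    for n in("scene","top"):
        a=np.linspace(0,2*np.pi,8,endpoint=False)
        print(c,n,(proj(n,np.c_[c[0]+.012*np.cos(a),c[1]+.012*np.sin(a),.068+0*a]).min(0)),(proj(n,np.c_[c[0]+.012*np.cos(a),c[1]+.012*np.sin(a),.068+0*a]).max(0)))
E
python3 -m pendant '.338 -.756 -.06 0 0 -1;.338 -.756 -.06 0 0 -1;.338 -.756 -.06 0 0 -1;.338 -.756 -.06 0 0 -1;.338 -.756 -.06 0 0 -1;.338 -.756 -.06 0 0 -1;.338 -.756 -.06 0 0 -1;.338 -.756 -.06 0 0 -1;.338 -.756 -.06 0 0 -1;.338 -.756 -.06 0 0 -1;.338 -.756 -.06 0 0 -1;.338 -.756 -.06 0 0 -1'
```

```text
well rim z=.068 [ 0.5252 -0.0209  0.068 ] [ 0.5253 -0.0216  0.068 ]
(0.526, -0.0212) scene [325.3563 253.4047] [338.2929 263.2769]
(0.526, -0.0212) top [342.6478 181.7529] [354.4677 193.2378]
(0.5265, -0.022) scene [325.8581 253.5129] [338.7996 263.3904]
(0.5265, -0.022) top [343.0189 181.4941] [354.8381 192.9764]
t: 1.1
ee_pos: [0.4349, 0.2399, 0.3735]
ee_rot: [-0.0, 0.45, 0.893, -0.001]
ft_force: [-1.1, 0.7, -0.2]
width: 0.0853
```

```bash
python3 -m pendant '-.002 .005 0 0 0 -1;-.002 .005 0 0 0 -1;-.002 .005 0 0 0 -1;-.002 .005 0 0 0 -1;-.002 .005 0 0 0 -1;-.002 .005 0 0 0 -1' && python3 -m pendant '0 0 -.06 0 0 -.75;0 0 -.06 0 0 -.75;0 0 -.06 0 0 -.75;0 0 -.06 0 0 -.75;0 0 -.06 0 0 -.75;0 0 -.06 0 0 -.75'; python3 - <<'E'
from h import *
for n in("scene","top"):
    p,d=bot.snapshot(n);crop(n,p,*( (130,90,130,130) if n=="scene" else (130,160,130,120)),6 if n!="scene" else 6,f"pics/{n}1.png") if 0 else crop(n,p,*((130,80,130,145) if n=="scene" else (120,150,150,130)),4,f"pics/{n}1.png")
o=bot.get_obs();print(o["ee_pos"],o["ee_rot"],o["t"])
E
```

```text
t: 1.6
ee_pos: [0.4332, 0.2441, 0.3733]
ee_rot: [-0.001, 0.665, 0.747, -0.001]
ft_force: [-0.4, -0.4, -0.9]
width: 0.085
t: 2.1
ee_pos: [0.433, 0.2447, 0.3435]
ee_rot: [-0.001, 0.796, 0.605, -0.001]
ft_force: [-0.2, 0.5, -0.1]
width: 0.0854
[0.43313097 0.24439279 0.34354927] [-1.27831092e-03  7.96982789e-01  6.04000227e-01 -7.24438928e-04] 2.2
```

View pics/scene1.png

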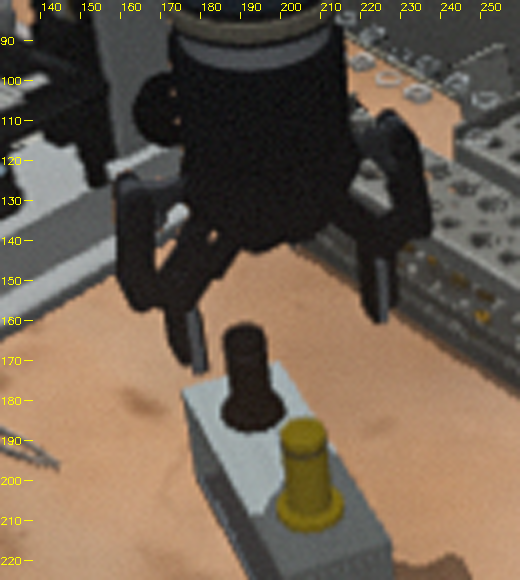

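View pics/top1.png

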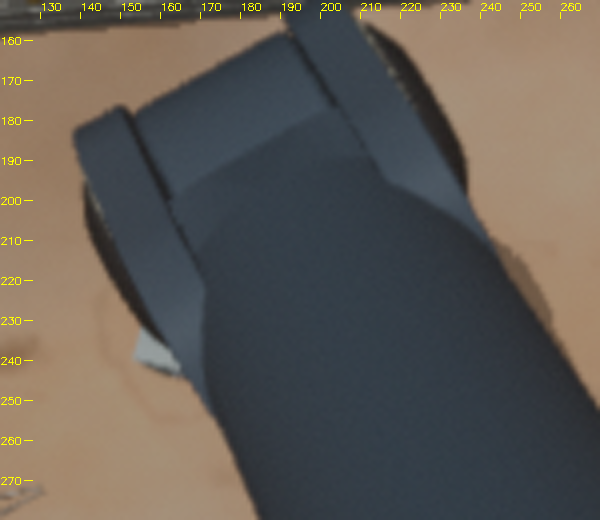

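```bash
python3 -m pendant '.001 -.003 -.08 0 0 0;.001 -.003 -.14 0 0 0;.001 -.003 -.17 0 0 0;.001 -.003 -.17 0 0 0;.001 -.003 -.17 0 0 0' ; python3 - <<'E'
from h import *
u=np.array([.963,-.271,0])*.0425;g=np.array([.4331,.2444,.1835])
print(proj("scene",[g-u,g+u]))
p,d=bot.snapshot("scene");crop("scene",p,130,80,130,145,4,"pics/scene2.png")
print(bot.get_obs()["ee_pos"])
E
```

```text
t: 2.62
ee_pos: [0.4337, 0.2428, 0.2584]
ee_rot: [-0.001, 0.797, 0.604, -0.001]
ft_force: [0.8, 0.6, -0.2]
width: 0.0855
[[181.51526949 170.83803166]
 [222.82136839 159.29421349]]
[0.43417127 0.24305405 0.25930095]
```

View pics/scene2.png

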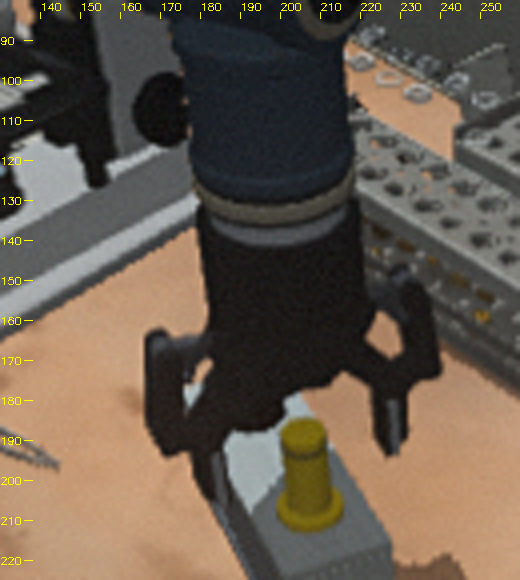

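The fingers straddle the yellow handle at (205,195), clear of the black stub, so I'll close.

```bash
python3 -m pendant '0 0 0 0 0 0;0 0 0 0 0 0;0 0 0 0 0 0;0 0 0 0 0 0;0 0 0 0 0 0;0 0 0 0 0 0;0 0 0 0 0 0;0 0 0 0 0 0' 0 60; python3 -m pendant '0 0 .06 0 0 0;0 0 .12 0 0 0;0 0 .18 0 0 0;0 0 .21 0 0 0;0 0 .21 0 0 0;0 0 .21 0 0 0'; python3 - <<'E'
from h import *
p,d=bot.snapshot("scene");crop("scene",p,130,80,130,145,4,"pics/scene3.png")
o=bot.get_obs();print(o["ee_pos"],o["ee_rot"],o["ft_force"],o["width"])
E
```

```text
t: 3.33
ee_pos: [0.4343, 0.2432, 0.2599]
ee_rot: [-0.001, 0.797, 0.604, 0.0]
ft_force: [-1.3, -0.3, 4.4]
width: 0.0226
t: 3.83
ee_pos: [0.4342, 0.2431, 0.3651]
ee_rot: [-0.002, 0.797, 0.604, 0.001]
ft_force: [-0.3, -0.8, -1.4]
width: 0.023
[0.43380344 0.2430255  0.3640149 ] [-1.47602155e-03  7.96767270e-01  6.04284298e-01 -4.76284977e-04] [-0.66033682 -0.02286184 -0.85429888] 0.022696503652576135
```

View pics/scene3.png

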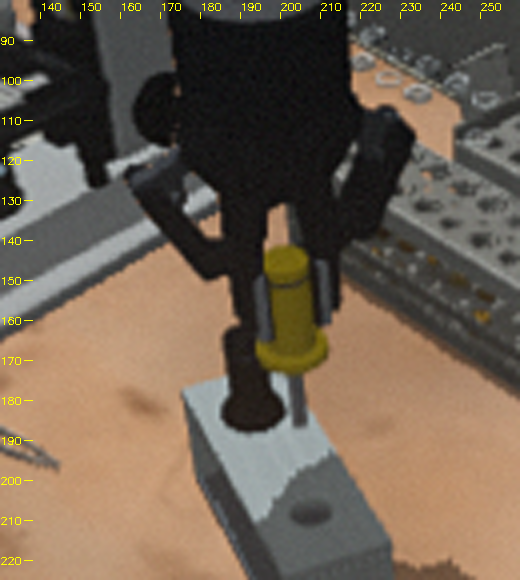

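```bash
python3 - <<'E'
from h import *
np.set_printoptions(precision=4,suppress=True)
o=bot.get_obs();q=o["ee_rot"];p=o["ee_pos"]
from scipy.spatial.transform import Rotation as R
z=R.from_quat(q[[1,2,3,0]]).apply([0,0,1]);print(o["ee_pos"],z)
for L in(.130,.160,.182,.190,.235):print(L,proj("scene",p+z*L)[0])
print("hole",onz("scene",(130+311/4-.4,80+513/4-.4),.07))
pt,d=bot.snapshot("top");crop("top",pt,120,150,150,130,4,"pics/top3.png")
E
```

```text
[0.4338 0.243  0.364 ] [-0.0025  0.0018 -1.    ]
0.13 [200.73   143.4476]
0.16 [202.0789 156.562 ]
0.182 [203.0235 165.7748]
0.19 [203.3581 169.0444]
0.235 [205.1585 186.6856]
hole [0.4335 0.244  0.07  ]
```

View pics/top3.png

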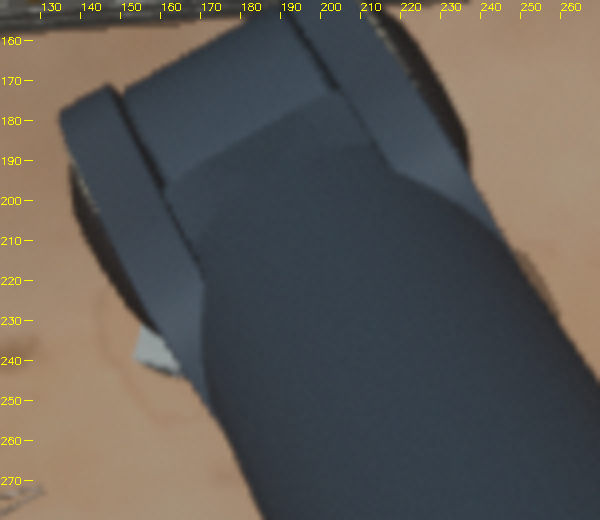

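The tool hangs straight in the jaws with the tip at (204.6,185.8), as predicted for a pin end 235 mm ahead of the TCP. The empty hole is at (207.5,208). Next I'll move over the button.

```bash
python3 -m pendant '.06 -.17 .01 0 0 0;.12 -.34 .01 0 0 0;.17 -.49 .01 0 0 0;.183 -.529 .01 0 0 0;.183 -.529 .01 0 0 0;.183 -.529 .01 0 0 0;.183 -.529 .01 0 0 0;.183 -.529 .01 0 0 0;.183 -.529 .01 0 0 0;.183 -.529 .01 0 0 0;.183 -.529 .01 0 0 0'; python3 - <<'E'
from h import *
p,d=bot.snapshot("scene");crop("scene",p,260,150,150,145,5,"pics/scene4.png")
o=bot.get_obs();print(o["ee_pos"],o["ee_rot"],o["ft_force"],o["width"])
P=o["ee_pos"];print(proj("scene",[P-[0,0,.235],[P[0],P[1],.068]]))
E
```

```text
t: 4.85
ee_pos: [0.5248, -0.02, 0.3674]
ee_rot: [-0.002, 0.796, 0.605, -0.002]
ft_force: [0.4, 0.5, -1.2]
width: 0.0228
[ 0.52484218 -0.01987696  0.36766694] [-0.00210691  0.79592896  0.60538387 -0.00174147] [ 0.27769    -0.49093937 -0.78222135] 0.022626901777771588
[[334.94836187 234.24413592]
 [330.86737297 258.19040022]]
```

View pics/scene4.png

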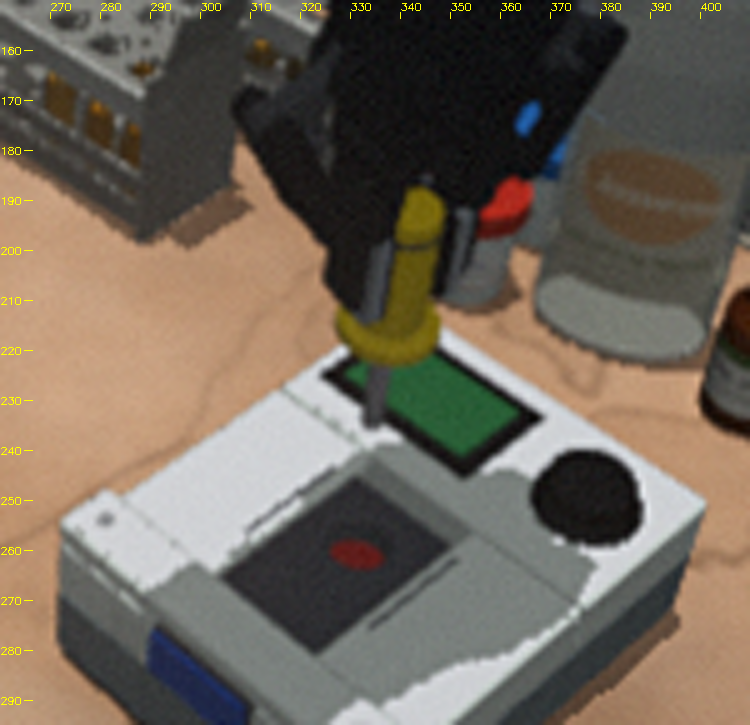

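```bash
python3 -m pendant '.003 -.005 -.05 0 0 0;.003 -.005 -.10 0 0 0;.003 -.005 -.13 0 0 0;.003 -.005 -.13 0 0 0;.003 -.005 -.13 0 0 0;.003 -.005 -.13 0 0 0'; python3 - <<'E'
from h import *
p,d=bot.snapshot("scene");crop("scene",p,280,180,100,100,6,"pics/scene5.png")
o=bot.get_obs();print(o["ee_pos"],o["ft_force"],o["width"])
P=o["ee_pos"];print(proj("scene",[P-[0,0,.235],P-[0,0,.182]]))
E
```

```text
t: 5.4
ee_pos: [0.5268, -0.0218, 0.3036]
ee_rot: [-0.002, 0.796, 0.606, -0.001]
ft_force: [-0.2, -0.1, 0.2]
width: 0.0228
[ 0.52690481 -0.02198003  0.30386698] [-0.31716766  0.3785635  -0.92366183] 0.022478708183575436
[[332.50887064 257.97298249]
 [335.89637276 238.51166319]]
```

View pics/scene5.png

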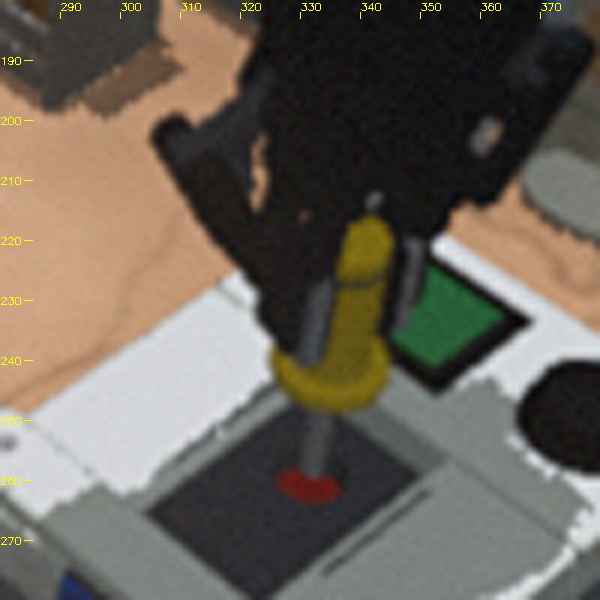

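The pin tip at (331.8,258.8) is centred in the well mouth. I'll go down to the button in steps.

```bash
python3 -m pendant '0 0 -.01 0 0 0;0 0 -.02 0 0 0;0 0 -.02 0 0 0;0 0 -.02 0 0 0' | tail -4; python3 -m pendant '0 0 -.008 0 0 0;0 0 -.008 0 0 0;0 0 -.008 0 0 0'; python3 -m pendant '0 0 -.008 0 0 0;0 0 -.008 0 0 0;0 0 -.008 0 0 0'
```

```text
ee_pos: [0.5268, -0.0219, 0.2938]
ee_rot: [-0.002, 0.796, 0.606, -0.001]
ft_force: [-0.8, -0.0, 0.2]
width: 0.0227
t: 6.03
ee_pos: [0.5269, -0.022, 0.2898]
ee_rot: [-0.002, 0.796, 0.606, -0.001]
ft_force: [0.8, 0.0, 1.6]
width: 0.0229
t: 6.28
ee_pos: [0.5271, -0.0221, 0.2858]
ee_rot: [-0.001, 0.796, 0.606, -0.001]
ft_force: [0.5, -0.1, 0.7]
width: 0.0229
```

```bash
cat > favg.py <<'E'
from h import *
def favg(n=8):
    F=[];P=[]
    for _ in range(n):
        bot.snapshot("scene");o=bot.get_obs();F.append(o["ft_force"]);P.append(o["ee_pos"])
    return np.mean(P,0).round(4),np.mean(F,0).round(2),(np.std(F,0)/n**.5).round(2)
if __name__=="__main__":print(*favg())
E
python3 favg.py; python3 -m pendant '0 0 -.003 0 0 0;0 0 -.003 0 0 0;0 0 -.003 0 0 0'; python3 favg.py
```

```text
[ 0.527  -0.022   0.2859] [ 0.4  -0.    1.53] [0.19 0.16 0.16]
t: 6.93
ee_pos: [0.527, -0.022, 0.2844]
ee_rot: [-0.001, 0.796, 0.606, -0.001]
ft_force: [1.3, 0.4, 1.4]
width: 0.0228
[ 0.527  -0.022   0.2844] [ 0.06 -0.27  1.67] [0.16 0.13 0.16]
```

```bash
python3 -m pendant '0 0 -.003 0 0 0;0 0 -.003 0 0 0;0 0 -.003 0 0 0'; python3 - <<'E'
from favg import *
print(*favg(14))
p,d=bot.snapshot("scene");crop("scene",p,280,180,100,100,6,"pics/scene6.png")
P=bot.get_obs()["ee_pos"];print(proj("scene",[P-[0,0,.182],P-[0,0,.13]]))
E
```

```text
t: 7.58
ee_pos: [0.527, -0.022, 0.2829]
ee_rot: [-0.001, 0.796, 0.606, -0.001]
ft_force: [0.1, 0.3, 2.6]
width: 0.0225
[ 0.527  -0.022   0.2829] [ 0.18 -0.03  2.2 ] [0.14 0.12 0.1 ]
[[334.56958116 246.39846103]
 [338.08843749 226.26423039]]
```

View pics/scene6.png

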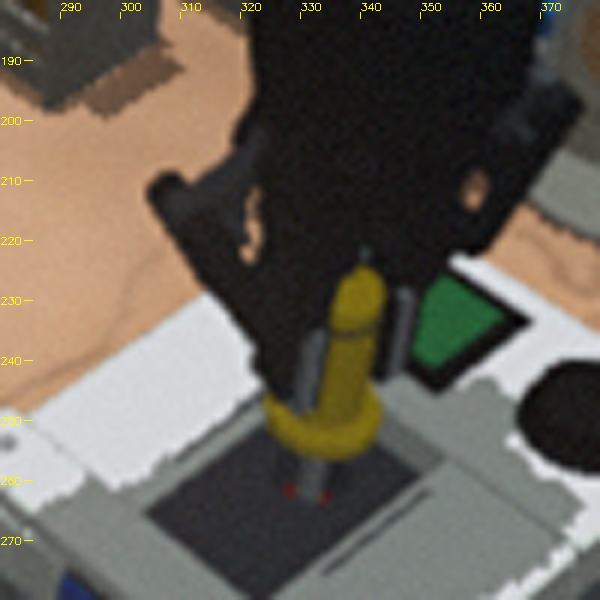

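The button is about 6.5 mm down by force, with the pin centred in the well. I'll start pushing along -x.

```bash
python3 -m pendant '-.006 0 0 0 0 0;-.012 0 0 0 0 0;-.018 0 0 0 0 0;-.024 0 0 0 0 0;-.03 0 0 0 0 0;-.03 0 0 0 0 0'; python3 - <<'E'
from favg import *
print(*favg(5))
p,d=bot.snapshot("scene");crop("scene",p,260,180,130,120,6,"pics/scene7.png")
E
```

```text
t: 8.83
ee_pos: [0.5112, -0.022, 0.2829]
ee_rot: [-0.002, 0.796, 0.606, -0.001]
ft_force: [0.8, 0.7, 2.5]
width: 0.0224
[ 0.5114 -0.022   0.2827] [-0.38  0.13  1.93] [0.18 0.17 0.21]
```

View pics/scene7.png

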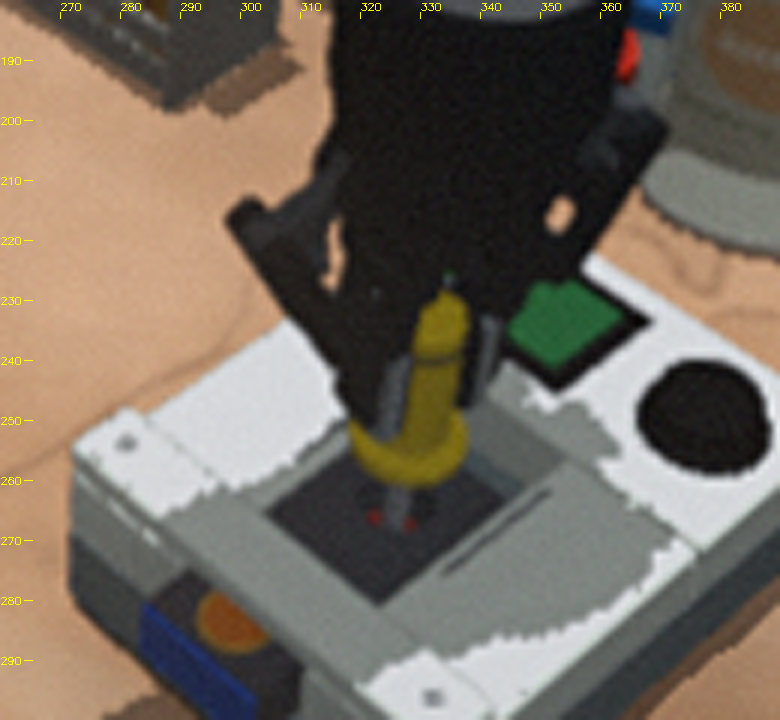

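The slide is coming out: the blue edge is at about (290,291) and the orange filter shows. I'll keep pushing.

```bash
python3 -m pendant '-.006 0 0 0 0 0;-.012 0 0 0 0 0;-.018 0 0 0 0 0;-.024 0 0 0 0 0;-.03 0 0 0 0 0;-.036 0 0 0 0 0;-.042 0 0 0 0 0;-.048 0 0 0 0 0;-.054 0 0 0 0 0;-.06 0 0 0 0 0;-.066 0 0 0 0 0;-.07 0 0 0 0 0;-.07 0 0 0 0 0'; python3 - <<'E'
from favg import *
print(*favg(5))
p,d=bot.snapshot("scene");crop("scene",p,250,190,130,120,6,"pics/scene8.png")
E
```

```text
t: 10.22
ee_pos: [0.476, -0.0221, 0.2825]
ee_rot: [-0.002, 0.796, 0.606, -0.002]
ft_force: [-0.4, -0.2, 2.6]
width: 0.0228
[ 0.4761 -0.022   0.2824] [-0.01  0.22  2.4 ] [0.16 0.12 0.26]
```

View pics/scene8.png

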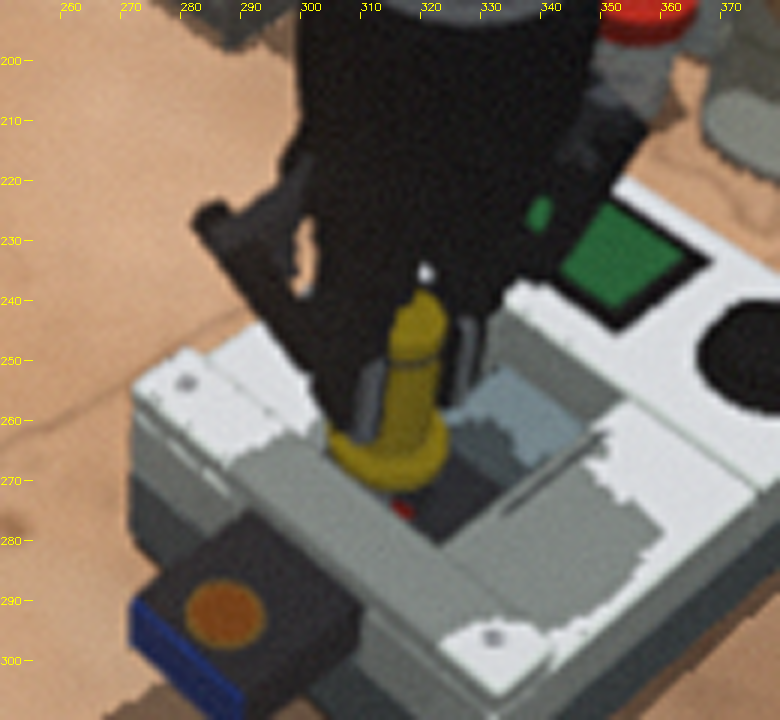

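```bash
python3 -m pendant '-.004 0 0 0 0 0;-.008 0 0 0 0 0;-.008 0 0 0 0 0' | sed -n '2p;4p'; python3 favg.py;  python3 -m pendant '-.003 0 0 0 0 0;-.006 0 0 0 0 0;-.006 0 0 0 0 0'| sed -n '1,2p;4p'; python3 favg.py
```

```text
ee_pos: [0.4729, -0.022, 0.2827]
ft_force: [4.2, -0.1, 1.4]
[ 0.473  -0.022   0.2828] [ 4.9  -0.37  1.14] [0.33 0.2  0.15]
t: 11.42
ee_pos: [0.4715, -0.022, 0.2833]
ft_force: [7.1, -0.0, -1.3]
[ 0.4715 -0.022   0.2834] [ 7.15  0.11 -0.87] [0.15 0.15 0.25]
```

The stop is reached: the force rises from 0 to 7 N over about 2 mm. I'll back off inside the well, lift out and look.

```bash
python3 -m pendant '.01 0 0 0 0 0;.014 0 0 0 0 0;.014 0 .02 0 0 0;.014 0 .06 0 0 0;.014 0 .12 0 0 0;.014 0 .18 0 0 0;.014 .05 .19 0 0 0;.014 .12 .19 0 0 0;.014 .2 .19 0 0 0;.014 .25 .19 0 0 0;.014 .25 .19 0 0 0;.014 .25 .19 0 0 0'; python3 - <<'E'
from favg import *
print(*favg(2))
p,d=bot.snapshot("scene");np.savez("pics/s9.npz",p=p,d=d);crop("scene",p,230,190,170,150,4,"pics/scene9.png")
crop("scene",p,180,90,130,145,4,"pics/scene9b.png")
p,d=bot.snapshot("top");np.savez("pics/t9.npz",p=p,d=d);crop("top",p,298,125,100,130,5,"pics/top9.png")
E
```

```text
t: 12.82
ee_pos: [0.4776, 0.1043, 0.378]
ee_rot: [-0.0, 0.795, 0.607, -0.0]
ft_force: [-0.2, -0.3, -1.5]
width: 0.0227
[0.478  0.1023 0.3781] [ 0.96 -0.71 -1.06] [0.04 0.4  0.42]
```

View pics/scene9.png

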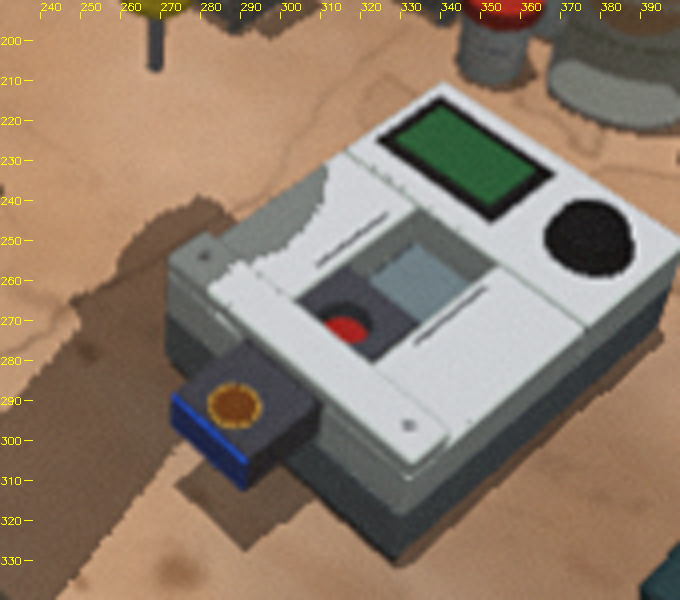

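View pics/scene9b.png

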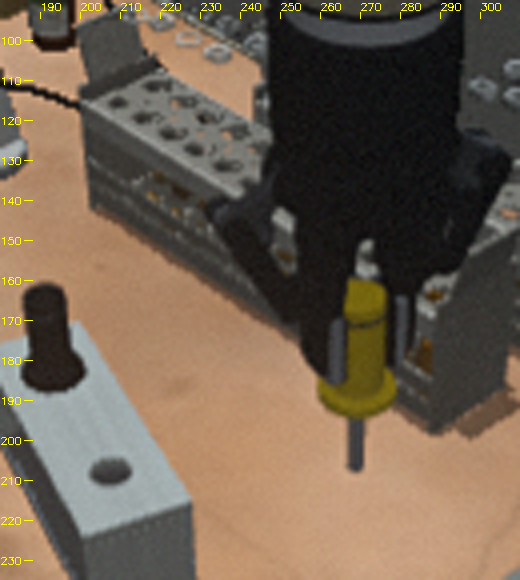

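View pics/top9.png

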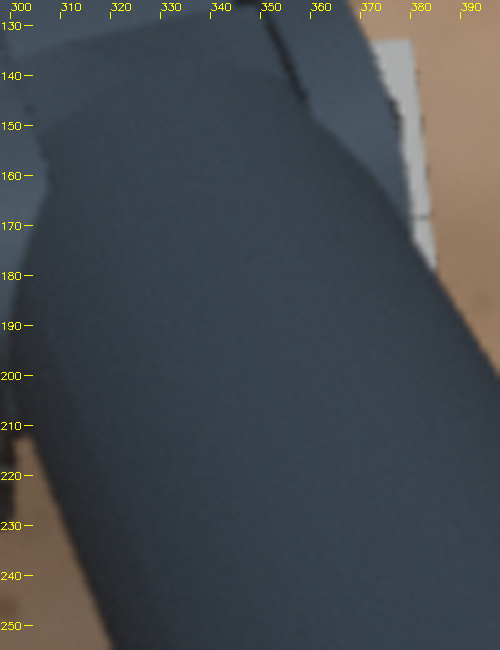

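```bash
python3 - <<'E'
from h import *
np.set_printoptions(precision=4,suppress=True)
a=lambda x,y:(230+x/4-.4,190+y/4-.4); b=lambda x,y:(260+x/5-.4,200+y/5-.4)
print("well",onz("scene",a(346,323),.068))
print("blue TL",onz("scene",b(152,378),.066),onz("scene",a(172,394),.066))
print("blue TR",onz("scene",b(247,459),.066),onz("scene",a(247,459),.066))
o=bot.get_obs();P=o["ee_pos"];print(P,o["ee_rot"],proj("scene",[P-[0,0,.13],P-[0,0,.182],P-[0,0,.235]]))
print("hole",onz("scene",(180+111/4-.4,90+470/4-.4),.07))
print("tip obs",180+355/4-.4,90+468/4-.4)
E
```

```text
well [ 0.4828 -0.021   0.068 ]
blue TL [0.4406 0.0037 0.066 ] [0.3976 0.004  0.066 ]
blue TR [ 0.4404 -0.0432  0.066 ] [ 0.3986 -0.0414  0.066 ]
[0.4783 0.1014 0.3782] [0.0002 0.7965 0.6046 0.0005] [[270.4299 161.7683]
 [269.8459 185.2004]
 [269.3063 207.0013]]
hole [0.4349 0.2459 0.07  ]
tip obs 268.35 206.6
```

The image puts the travel at about 42–43 mm, less than the expected 45 mm. I'll compare it with the frame taken during the push, in case the slide was dragged back.

```bash
python3 - <<'E'
from h import *
s=np.load("pics/s9.npz")["p"]
crop("scene",s,250,190,130,120,6,"pics/s9c.png")
A=cv2.imread("pics/scene8.png");B=cv2.imread("pics/s9c.png")
cv2.imwrite("pics/cmp.png",cv2.resize(np.hstack([A[480:720,100:400],B[480:720,100:400]]),None,fx=1.33,fy=1.33))
# register the slide patch by ECC / template match
g=lambda I:cv2.cvtColor(I,cv2.COLOR_BGR2GRAY)
for (x0,y0,x1,y1) in [(170,565,280,665),(125,590,250,720)]:
    # channel-normalised match
    for ch in (0,2):
        r=cv2.matchTemplate(B[y0-40:min(y1+40,720),x0-40:x1+40,ch],A[y0:y1-(0 if y1<690 else 40),x0:x1,ch],cv2.TM_CCOEFF_NORMED)
        _,m,_,l=cv2.minMaxLoc(r);print(ch,m,((l[0]-40)/6,(l[1]-40)/6))
E
```

```text
0 0.9417761564254761 (1.1666666666666667, -1.1666666666666667)
2 0.8716902732849121 (1.1666666666666667, -1.0)
0 0.755348265171051 (2.8333333333333335, 0.16666666666666666)
2 0.8494381308555603 (0.6666666666666666, -0.5)
```

View pics/cmp.png

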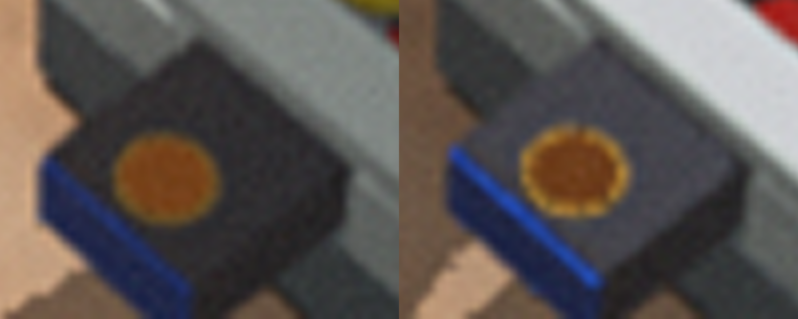

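The slide did come back about 3 mm, or 1.6 px, when I backed off against the pressed button. That's past the 20 mm hold range, so I'll re-enter the well without touching the button and push it to the stop again.

```bash
python3 -m pendant '.011 -.08 0 0 0 0;.011 -.16 0 0 0 0;.011 -.23 0 0 0 0;.011 -.248 0 0 0 0;.011 -.248 0 0 0 0;.011 -.248 0 0 0 0;.011 -.248 -.05 0 0 0;.011 -.248 -.1 0 0 0;.011 -.248 -.13 0 0 0;.011 -.248 -.13 0 0 0;.011 -.248 -.13 0 0 0'; python3 - <<'E'
from h import *
p,d=bot.snapshot("scene");np.savez("pics/s10.npz",p=p);crop("scene",p,250,190,130,120,6,"pics/scene10.png")
E
```

```text
t: 13.93
ee_pos: [0.4838, -0.0213, 0.3128]
ee_rot: [-0.0, 0.796, 0.605, -0.0]
ft_force: [-0.6, 0.1, -0.2]
width: 0.0223
```

View pics/scene10.png

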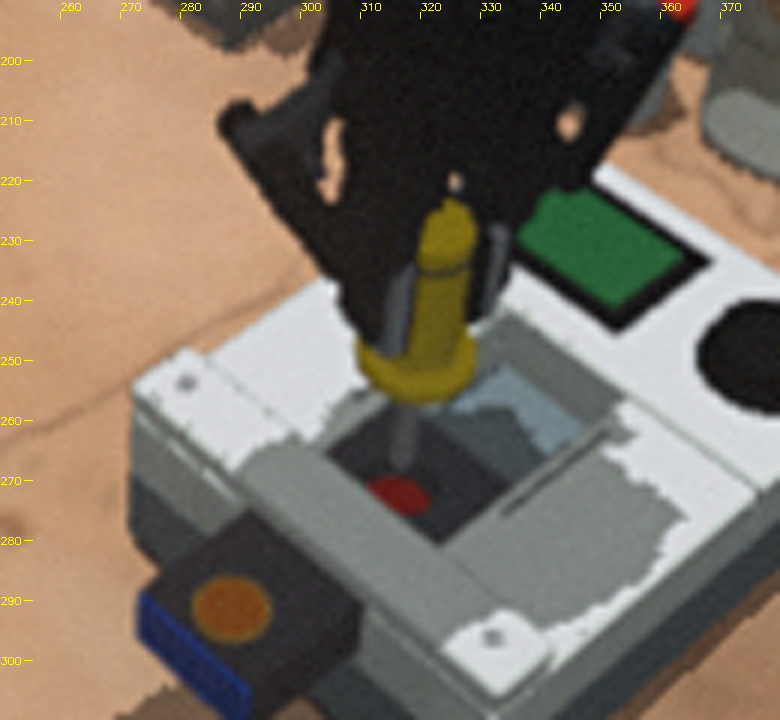

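```bash
python3 -m pendant '0 -.001 -.018 0 0 0;0 -.001 -.036 0 0 0;0 -.001 -.036 0 0 0;0 -.001 -.036 0 0 0' | sed -n '2p;4p'; python3 favg.py; python3 -m pendant '-.006 0 0 0 0 0;-.012 0 0 0 0 0;-.018 0 0 0 0 0;-.018 0 0 0 0 0'| sed -n '2p;4p'; python3 favg.py; python3 -m pendant '-.003 0 0 0 0 0;-.006 0 0 0 0 0;-.006 0 0 0 0 0'| sed -n '2p;4p'; python3 favg.py
```

```text
ee_pos: [0.4841, -0.022, 0.2954]
ft_force: [-0.1, -0.2, -0.5]
[ 0.4844 -0.0222  0.2959] [ 0.03 -0.11 -0.78] [0.17 0.18 0.15]
ee_pos: [0.4747, -0.0222, 0.2959]
ft_force: [-0.5, 0.3, -0.5]
[ 0.4753 -0.0221  0.2959] [ 0.26  0.03 -0.88] [0.17 0.23 0.09]
ee_pos: [0.4724, -0.0221, 0.296]
ft_force: [1.2, 0.2, -1.3]
[ 0.4725 -0.0221  0.296 ] [ 1.15 -0.16 -0.76] [0.19 0.11 0.15]
```

```bash
python3 -m pendant '-.003 0 0 0 0 0;-.003 0 0 0 0 0;-.003 0 0 0 0 0'| sed -n '2p;4p'; python3 favg.py; python3 -m pendant '-.003 0 0 0 0 0;-.003 0 0 0 0 0;-.003 0 0 0 0 0'| sed -n '2p;4p';  python3 - <<'E'
from favg import *
print(*favg(6))
p,d=bot.snapshot("scene");np.savez("pics/s11.npz",p=p);crop("scene",p,250,190,130,120,6,"pics/scene11.png")
A=cv2.imread("pics/scene8.png");B=cv2.imread("pics/scene11.png");
r=cv2.matchTemplate(B[525:705,130:320,0],A[565:665,170:280,0],cv2.TM_CCOEFF_NORMED);_,m,_,l=cv2.minMaxLoc(r);print(m,(l[0]-40)/6,(l[1]-40)/6)
E
```

```text
ee_pos: [0.4714, -0.0221, 0.2961]
ft_force: [3.4, -0.6, -2.4]
[ 0.4714 -0.0221  0.2961] [ 3.69 -0.59 -2.13] [0.2  0.09 0.23]
ee_pos: [0.4705, -0.0221, 0.2964]
ft_force: [5.7, 0.3, -3.5]
[ 0.4705 -0.0221  0.2964] [ 5.56 -0.51 -3.41] [0.26 0.22 0.24]
0.9833955764770508 0.0 0.0
```

View pics/scene11.png

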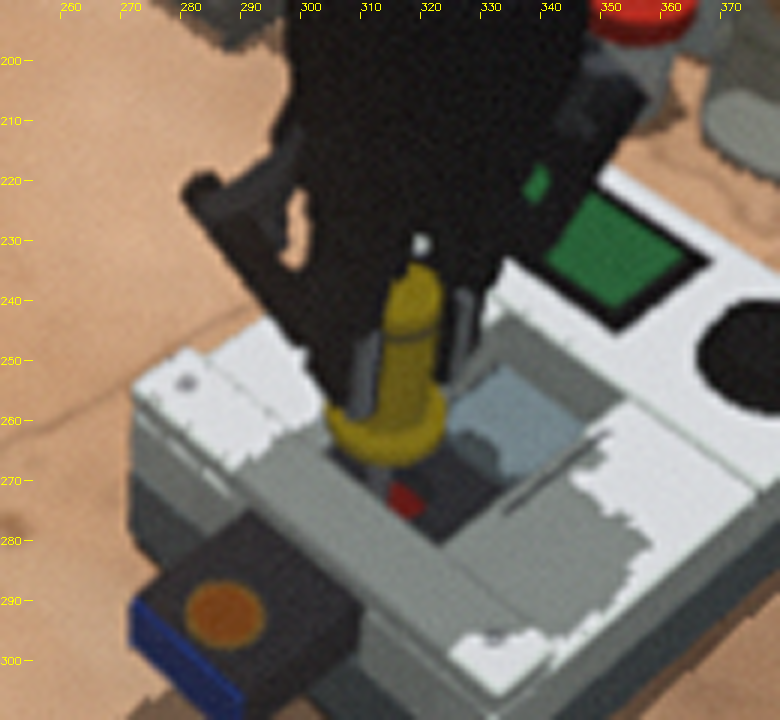

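The slide is back at its stop: 5.6 N at the end, and the position matches the frame taken during the push with 0 px shift. I'll ease off slightly and lift straight out.

```bash
python3 -m pendant '.004 0 0 0 0 0;.008 0 0 0 0 0;.009 0 0 0 0 0;.009 0 0 0 0 0' | sed -n '2p;4p'; python3 -m pendant '0 0 .02 0 0 0;0 0 .05 0 0 0;0 0 .1 0 0 0;0 0 .14 0 0 0;0 0 .15 0 0 0;-.02 .1 .15 0 0 0;-.05 .2 .15 0 0 0;-.08 .3 .15 0 0 0;-.08 .3 .15 0 0 0;-.08 .3 .15 0 0 0;-.08 .3 .15 0 0 0'; python3 - <<'E'
from favg import *
p,d=bot.snapshot("scene");np.savez("pics/s12.npz",p=p);crop("scene",p,250,190,130,120,6,"pics/scene12.png")
B=cv2.imread("pics/scene12.png");
for f in("scene8","scene11","s9c"):
    A=cv2.imread(f"pics/{f}.png")
    r=cv2.matchTemplate(B[525:705,130:320,0],A[565:665,170:280,0],cv2.TM_CCOEFF_NORMED);_,m,_,l=cv2.minMaxLoc(r);print(f,m,(l[0]-40)/6,(l[1]-40)/6)
E
```

```text
ee_pos: [0.4744, -0.0221, 0.296]
ft_force: [0.0, -0.2, -0.5]
t: 18.6
ee_pos: [0.4335, 0.1293, 0.3706]
ee_rot: [0.001, 0.795, 0.607, 0.001]
ft_force: [0.0, -1.6, -1.9]
width: 0.0229
scene8 0.9398382902145386 0.0 -0.16666666666666666
scene11 0.9370432496070862 0.0 -0.16666666666666666
s9c 0.9859994649887085 -1.1666666666666667 1.0
```

View pics/scene12.png

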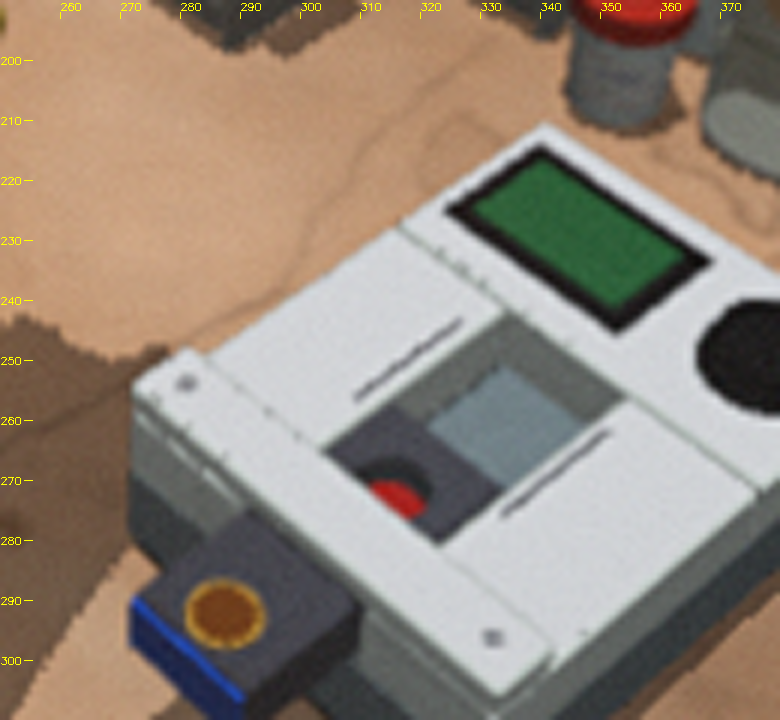

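The slide stays out at its stop (0 to 0.17 px shift), and the button shows at (313,273). Next I'll return the tool to its hole.

```bash
python3 -m pendant '.001 .08 0 0 0 0;.001 .16 0 0 0 0;.001 .22 0 0 0 0;.001 .229 0 0 0 0;.001 .229 0 0 0 0;.001 .229 0 0 0 0;.001 .229 -.03 0 0 0;.001 .229 -.06 0 0 0;.001 .229 -.08 0 0 0;.001 .229 -.08 0 0 0;.001 .229 -.08 0 0 0'; python3 - <<'E'
from favg import *
print(*favg(2))
p,d=bot.snapshot("scene");crop("scene",p,130,110,130,125,5,"pics/scene13.png")
P=bot.get_obs()["ee_pos"];print(proj("scene",[P-[0,0,.235],[P[0],P[1],.07]]))
a=lambda x,y:(250+x/6-.4,190+y/6-.4)
print(onz("scene",a(132,598),.066),onz("scene",a(244,694),.066))
E
```

```text
t: 19.57
ee_pos: [0.4349, 0.2408, 0.3305]
ee_rot: [0.001, 0.796, 0.605, 0.0]
ft_force: [0.2, -0.1, 0.4]
width: 0.0229
[0.4351 0.2415 0.3313] [ 0.3  -0.27 -0.79] [0.24 0.05 0.17]
[[207.55831794 198.65788041]
 [208.52382234 208.02517373]]
[0.39463598 0.00336569 0.066     ] [ 0.39594395 -0.0414614   0.066     ]
```

View pics/scene13.png

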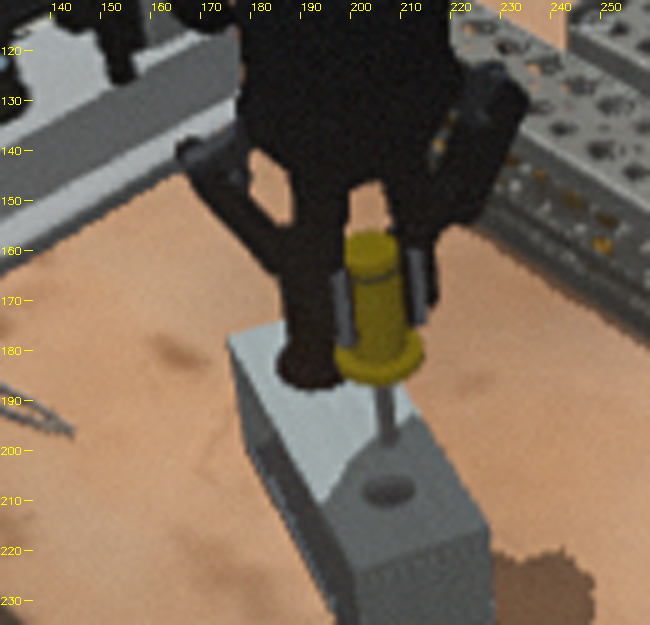

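The pin is over the hole, with the tip at (207.4,198.2) and the hole at (207.4,207.8). Lowering now.

```bash
python3 -m pendant '-.002 .003 -.03 0 0 0;-.002 .003 -.06 0 0 0;-.002 .003 -.09 0 0 0;-.002 .003 -.12 0 0 0;-.002 .003 -.137 0 0 0;-.002 .003 -.137 0 0 0;-.002 .003 -.137 0 0 0'; python3 - <<'E'
from favg import *
print(*favg(5))
p,d=bot.snapshot("scene");crop("scene",p,130,110,130,125,5,"pics/scene14.png")
E
```

```text
t: 20.3
ee_pos: [0.4343, 0.2435, 0.2634]
ee_rot: [0.001, 0.796, 0.605, 0.002]
ft_force: [-0.3, 0.7, 0.6]
width: 0.0225
[0.4344 0.2436 0.2639] [-0.04  0.04 -0.76] [0.17 0.2  0.18]
```

View pics/scene14.png

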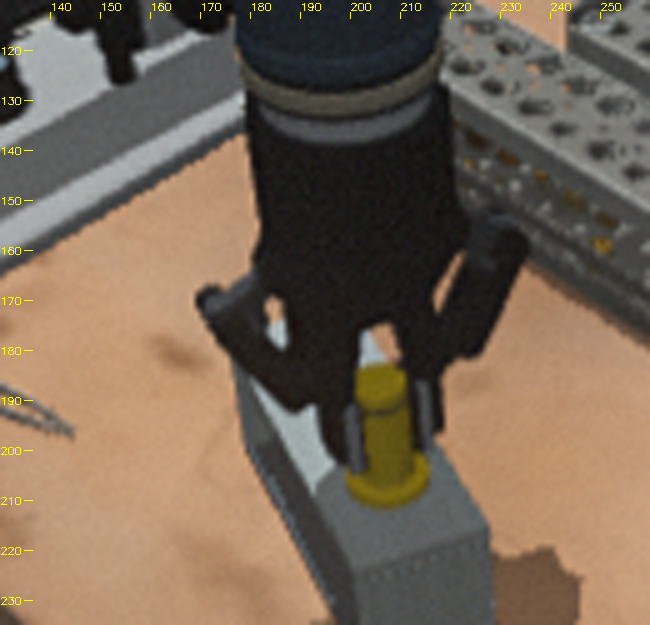

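```bash
python3 -m pendant '0 0 -.006 0 0 0;0 0 -.006 0 0 0;0 0 -.006 0 0 0'|sed -n '2p;4p'; python3 favg.py; python3 -m pendant '0 0 -.003 0 0 0;0 0 -.003 0 0 0;0 0 -.003 0 0 0'|sed -n '2p;4p'; python3 favg.py
```

```text
ee_pos: [0.4342, 0.2436, 0.2606]
ft_force: [-0.2, -0.8, -0.6]
[0.4342 0.2436 0.2607] [ 0.23 -0.03 -1.05] [0.18 0.12 0.18]
ee_pos: [0.4345, 0.2436, 0.26]
ft_force: [-1.4, -2.6, 6.5]
[0.4345 0.2436 0.26  ] [-1.49 -0.89  6.42] [0.18 0.12 0.21]
```

```bash
python3 -m pendant '0 0 .0008 0 0 0;0 0 .0008 0 0 0;0 0 .0008 0 0 0;0 0 .0008 0 0 0;0 0 .0008 0 0 0;0 0 .0008 0 0 0;0 0 .0008 0 0 0;0 0 .0008 0 0 0' 1 20; python3 - <<'E'
from favg import *
p,d=bot.snapshot("scene");crop("scene",p,130,110,130,125,5,"pics/scene15.png")
E
```

```text
t: 22.57
ee_pos: [0.4345, 0.2436, 0.2603]
ee_rot: [0.001, 0.796, 0.605, 0.003]
ft_force: [-0.5, -0.3, 0.7]
width: 0.0853
```

View pics/scene15.png

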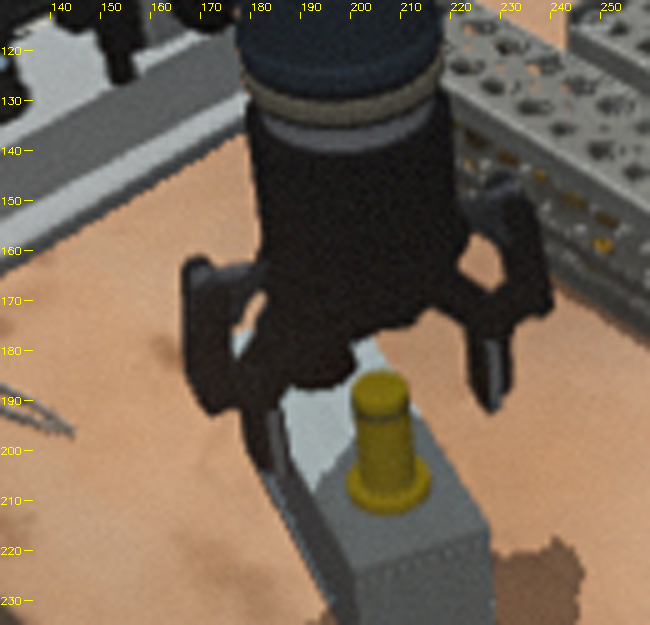

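The tool stands upright in its hole and the fingers are clear of it. I'll go up and away, then run the last checks.

```bash
python3 -m pendant '0 0 .06 0 0 0;0 0 .13 0 0 0;0 0 .2 0 0 0;0 0 .26 0 0 0;0 .06 .28 0 0 0;-.08 .14 .28 0 0 0;-.16 .22 .28 0 0 0;-.2 .3 .28 0 0 0;-.2 .38 .28 0 0 0;-.2 .4 .28 0 0 0;-.2 .4 .28 0 0 0;-.2 .4 .28 0 0 0;-.2 .4 .28 0 0 0'; python3 - <<'E'
from favg import *
p,d=bot.snapshot("scene");cv2.imwrite("pics/scene16.png",p[:,:,::-1]);crop("scene",p,165,150,75,100,6,"pics/s16.png")
crop("scene",p,250,190,130,120,6,"pics/s16p.png")
t,_=bot.snapshot("top");cv2.imwrite("pics/top16.png",t[:,:,::-1]);crop("top",t,145,125,260,130,3,"pics/t16.png")
B=cv2.imread("pics/s16p.png");A=cv2.imread("pics/scene11.png")
r=cv2.matchTemplate(B[525:705,130:320,0],A[565:665,170:280,0],cv2.TM_CCOEFF_NORMED);_,m,_,l=cv2.minMaxLoc(r);print(m,(l[0]-40)/6,(l[1]-40)/6)
E
```

```text
t: 23.7
ee_pos: [0.3348, 0.4429, 0.3999]
ee_rot: [0.001, 0.796, 0.605, 0.002]
ft_force: [0.4, -0.1, 0.3]
width: 0.0855
0.9410109519958496 0.0 -0.16666666666666666
```

View pics/s16.png

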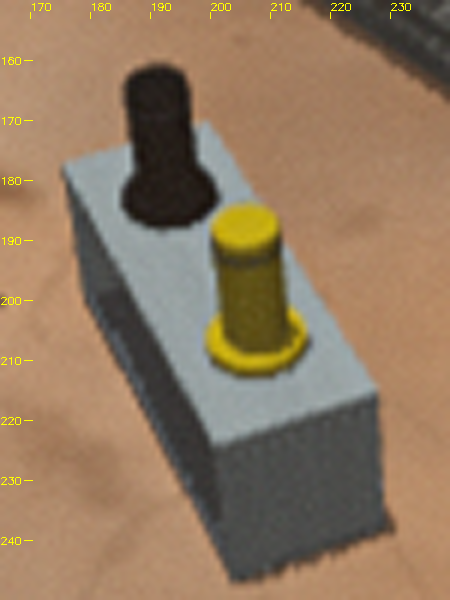

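View pics/t16.png

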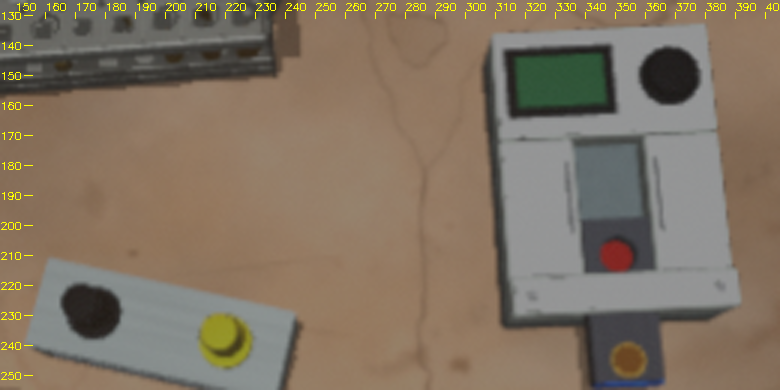

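View pics/scene16.png

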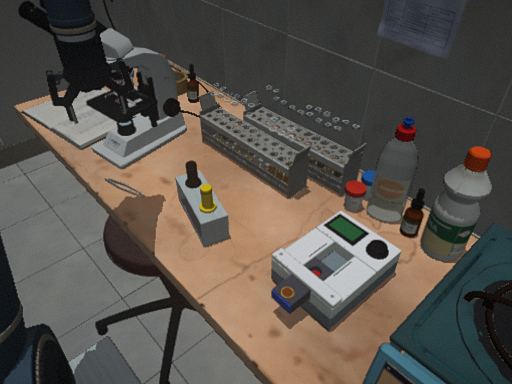

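Everything stands as required: the tool is upright in its own hole, the slide is out, the stub is untouched and the robot is clear. I'll hand it in.

```bash
python3 - <<'E'
from h import *
print(onz("top",(298+252/5-.4,125+320/5-.4),.056)-onz("top",(145+617/3-.3,125+256/3-.3),.056), bot.get_obs()["t"])
print(bot.job_done())
E
```

```text
[0.04490952 0.00056428 0.        ] 23.8
the job is handed in; nothing more can be done
None
```

The filter slide is out at its stop, and the yellow pin tool is back upright in its own hole. I handed the job in at 23.8 s.

**What I did:** I took the tool by its handle and pressed the button about 6.5 mm, judged by the spring force. Holding it down, I pushed the slide to its stop, where the force rose to about 7 N.

**One problem, mended:** backing off with the button still pressed dragged the slide back about 3 mm; I saw it at about 42.5 mm. I put the pin back in the well without touching the button, which is only needed for the first 20 mm. I then pushed the slide to the stop again (5.6 N), eased off slightly and lifted straight out.

**Last checks:**
- **Slide:** the top camera shows the button moved 44.9 mm, against 45 mm for fully out. The blue front edge, measured in the scene view after the second lift-out, gave 44.5 to 46 mm. The slide did not move after the second push.
- **Tool:** the collar met the stand at the same height as when I first gripped it. The tool looks upright in both views, and the black stub tool is unmoved.
- **Robot:** the gripper is open and clear of everything. I saw no contact between the hand or fingers and the photometer, and the highest contact force in my readings was about 7 N.
- **Disagreement:** the press depth came out at 6.5 mm from the force but about 8 mm from the geometry. Both are enough to free the slide (5 mm), though 8 mm is at the edge of the 6 to 8 mm asked for.

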